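# Refit the return spring of the chute gate

### The job

Refit the chute gate's return spring: with the spring still slack, drop its hook down through the hole in the gate's lever, then stretch it and slip its swivelling eye over the headed post and let it back, so that the eye sits under the head and the spring holds the gate shut. Feel your way with the eye, as it may stand off to one side: do not overstretch the spring or force the post, and leave the other things on the bench where they lie.

Things in the scene. Friction and masses are not known exactly. Their poses are not given: they have to be found in the camera images.
- spring_grip (a point): Steel tension spring lying level on the bench: centre of its eye-end block, 24 long, 12 wide, 16 mm tall (hold it here). x runs towards the hook, z up. Along x, slack: block to 12 mm, coil 13 mm thick to 57, like block to 81, hook leg 104. It opens from 2.5 N, then 0.25 N/mm; the coil bends a little. The eye swivels on an upright pin at -12 mm; its angle, up to 0.65 rad either way, is not given.
- eye_pin (a point): The same spring, point on the axis of the eye's swivel pin, at the block's end. The eye: a flat level ring of 3.2 mm wire at the height of the block's centre, 11 mm inside, 17.4 mm outside, its centre 28 mm beyond the swivel pin, so 40 mm from the block's centre when straight. The swivel is slightly stiff (0.4 N at the eye moves it), stops at 0.7 rad, and pulls straight under load.
- hook_tip (a point): Lower end of the spring's hook. The wire (4.6 mm thick) leaves the second block, rises in a gooseneck to 16 mm above the axis and comes straight down as a leg whose end is this point, 8 mm below the axis. Slack, it lies 104 mm from spring_grip along the spring; drawn past 144 mm the spring is spoilt.
- lever_hole (a point): Centre of the 7.5 mm round hole, at the top face of the gate lever: a level steel plate 4 mm thick whose top is 38 mm above the bench; 9 mm of plate lies round the hole towards the post. The lever swings with the gate: the hole is 60 mm from the gate's upright shaft.
- post_seat (a point): On the axis of the spring's post at the height of the seated eye, 32 mm above the bench. A collar 14 mm across ends 2.5 mm below this point, a neck 5 mm thick follows, and a flat head 8 mm across from 3.5 to 7.5 mm above it. x points level at where the lever's hole lies with the gate shut, 174 mm away; y points away from the chute.
- post: The same post, origin at its foot on the bench. More than 20 N on it bends it.
- gate (a joint): Angle of the chute's gate and its lever, rad: 0 shut against its stop, more is open. It turns easily about its upright shaft (hardly 0.5 N at the hole) and stays where left; opening moves the hole away from the post.
- opal: Opal slice, 40 mm across, 5 mm thick, on the glass plate; origin at its underside's centre. Leave alone.
- glass_plate: Glass plate 120 x 90 x 6 mm. Leave alone.
- dop_jig: Brass dop transfer jig, 110 x 34 x 38 mm. Leave alone.
- weight: Round pewter weight, 54 mm across, 50 mm tall. Leave alone.
- wax_spoon: Wooden-handled wax warmer spoon, 200 mm long. Leave alone.
- polish_jar: Jar of polish, 60 mm across, 55 mm tall. Leave alone.
- dop_stick: Aluminium dop stick, 116 mm long, lying. Leave alone.

How it is judged:
On the way:
1. the hook's leg is down through the lever's hole with the spring still slack (less than 12 mm of stretch) (z of hook_tip in the frame of lever_hole below -0.006 m and horizontal distance between hook_tip and lever_hole below 0.006 m and distance between spring_grip and hook_tip below 0.116 m), for 0.2 s.
At the end, for the whole second after the job is handed in: The hook's end is at least 6 mm below the lever's top within 6 mm of its hole; spring_grip lies 38 to 48 mm from the post along its x, within 6 mm in y and 4 mm in height (eye on the neck, under the head); it is over 120 mm from the hook's end and the gate is shut to 0.03 rad; all released (z of hook_tip in the frame of lever_hole below -0.006 m and horizontal distance between hook_tip and lever_hole below 0.006 m and x of spring_grip in the frame of post_seat between 0.038 and 0.048 m and y of spring_grip in the frame of post_seat between -0.006 and 0.006 m and z of spring_grip in the frame of post_seat between -0.004 and 0.004 m and value of joint gate below 0.03 rad and distance between spring_grip and hook_tip above 0.12 m); the robot touches nothing.
It fails at once if the spring is overstretched (over 144 mm from spring_grip to the hook's end) (distance between spring_grip and hook_tip above 0.144 m).
It fails at once if the post is forced (over 20 N on it) (contact force between post and anything else above 20 N).
It fails at once if another thing on the bench is moved over 20 mm (the dop stick over 30 mm) (distance of any of opal, glass_plate, dop_jig, weight, wax_spoon, polish_jar from where it was at the start of the episode above 0.02 m or distance of dop_stick from where it was at the start of the episode above 0.03 m).
It also fails if it takes over 72 s, if anything falls off the work surface, if the arm or the gripper's body presses on something with over 40 N, if the wrist force passes 120 N, or if a joint passes its speed limit or range.

### The arm

A 6-joint arm with a two-finger parallel gripper is mounted at the origin on the work surface. World frame = base frame: x ahead of the robot, y to its left, z up, the work surface at z = 0. Lengths are in m, angles in rad, forces in N, time in s.
With the tool pointing down it reaches from about 0.3 to 0.75 m from the base axis. Payload 8.5 kg.
Tool frame: the origin (TCP) lies between the finger pads; the fingertips stand 14 mm ahead of it and the grasp point (between the pads) lies 5 mm behind it; z points along the fingers, y is the line along which they close (so a half turn about z gives the same grasp; the last joint's range is limited). The gripper opens to 88 mm and grips with 3 to 60 N. Pads are 18 mm wide; open, the fingers measure 123 mm over their backs; the gripper's body (75 mm by 187 mm) begins 45 mm behind the grasp point.
Start: joints at [-1.378, 0.381, 1.297, -0, 1.464, -0.215], TCP at [0.218, -0.505, 0.253] pointing down, gripper open.
Joint ranges: [-3.11, 3.11], [-0.89, 2.33], [0.22, 2.48], [-1.42, 4.56], [0.17, 2.85], [-2.88, 2.88]. Speed limits (rad/s): [2.39, 2.39, 3.14, 3.14, 3.14, 3.14].

### API

Orientations are given as a 3x3 rotation matrix whose columns are the frame's x, y, z axes.
In Python, from plant import arm gives the robot as it stands.
- The arm moves only by the tool play_rows, never from a script. Its argument "deltas" is a list of rows, each an object with "linear": the shift along the tool's x, y, z in cm, a list of three; "roll": the turn about the tool's z in rad. A call has 1 to 5 rows; each row is the pose to reach, as a shift and turn from the pose commanded when the call began, along the tool's axes at that moment; what a row does not reach only later rows make up. A row lasts 1/10 s, in which the tool goes at most 50 mm and 8.59 degrees, less where a joint would pass 70% of its speed; a pose out of reach is approached as far as the arm can. A call with a gripper value outside its range is refused whole. "hand" is the gripper's target within -1 to 1 (fully open at 1, half-way at 0, shut at -1), set as the call begins (left out, the last holds). The fingers move at their own pace and stop on an object; "grip_force" is the grip in N (left out, the last holds). Time passes only in rows, so rows that repeat a pose let the fingers close. It gives the time, the measured TCP pose, the force, the opening and the grip force at its end, in the units of the state.
- arm.read_state(): the state, without advancing time (a new reading comes with each control period).
- arm.grab_frame(name): name is "side" or "top"; returns a dict with "image" (384x512x3 uint8, red, green, blue), "camera_matrix" (3x3 intrinsics, pixels), "R" (3x3) and "t" (3): a world point X has camera coordinates R X + t. Camera axes: x right, y down, z forward; pixel columns grow to the right and rows downward; lengths in m; the calibration is good to about 2 mm. A picture is of the moment at which its call begins. There is no depth.
- arm.sign_off(): hands the job in; it is judged then, once.
The state is a dict: "time_s": time; "joint_pos": joint angles; "joint_velocities": joint speeds; "joint_efforts": joint torques, N m; "tcp_pos": TCP position; "eef_rot": TCP orientation; "wrist_force": force on the tool from outside, world axes, zero at the start; "ft_torque": the same for the moment, N m; "grip_width": opening from 0.0 (shut) to 1.0 (fully open); "grip_force": force on a finger pad.
Only numpy, scipy, OpenCV 4.12 (cv2) and the standard library are available. Lean on these libraries where they do the work, as an engineer would, in place of code of your own. Each camera call takes 0.05 s, during which the arm holds its last target. There are 200 camera calls.

## Working session

There is one attempt and no reset: what is moved stays moved. The work goes in short steps, Python scripts to look and compute and a tool call to move; the robot and the scene stay as the last step left them, time stands still between calls to the robot, and variables do not carry over. Pictures are saved under pics/ and viewed, at most 12 in all, crops included, and the job is handed in when it is done.

Besides the shell and the picture viewer there is one more tool, called after "Emit:" as a command line: name --argument value ..., lists and objects as JSON in quotes. play_rows: Moves the arm, as the interface text tells. Its arguments: {"type":"object","properties":{"deltas":{"type":"array"},"hand":{"type":"number"},"grip_force":{"type":"number"}},"required":["deltas"]}

```bash
mkdir -p pics; python3 - <<'E'
from plant import arm
import cv2,pickle,numpy as np
d={}
for n in("top","side"):
    f=arm.grab_frame(n); d[n]=f
    cv2.imwrite(f"pics/{n}0.png",cv2.resize(f["image"][:,:,::-1],(800,600),interpolation=cv2.INTER_CUBIC))
    print(n,f["camera_matrix"].tolist(),np.round(-f["R"].T@f["t"],3),np.round(f["R"],3).tolist())
pickle.dump(d,open("f0.pkl","wb"))
s=arm.read_state();print(s)
E
```

```text
top [[499.1731838764606, 0.0, 251.36798858749484], [0.0, 499.1731838764606, 183.9819071965302], [0.0, 0.0, 1.0]] [0.398 0.053 1.398] [[0.01, -1.0, 0.012], [-0.994, -0.011, -0.109], [0.109, -0.01, -0.994]]
side [[359.28858829037216, 0.0, 258.16018851724675], [0.0, 359.28858829037216, 191.8103319224317], [0.0, 0.0, 1.0]] [0.141 0.848 0.792] [[-0.903, -0.429, 0.02], [-0.283, 0.56, -0.779], [0.323, -0.709, -0.627]]
{'time_s': 0.1, 'joint_pos': array([-1.37829703e+00,  3.81153915e-01,  1.29811408e+00, -2.89626807e-05,
        1.46360753e+00, -2.15309920e-01]), 'joint_velocities': array([-0.0017886 , -0.0021957 , -0.00239467,  0.00122097, -0.00109369,
       -0.00134138]), 'joint_efforts': array([ 3.84998624e-03, -4.38654506e+01, -2.24908876e+01,  7.14396522e-02,
        3.43075418e-02, -7.42545353e-05]), 'tcp_pos': array([ 0.21807348, -0.50468324,  0.25220983]), 'eef_rot': array([[ 9.17990687e-01,  3.96601846e-01, -2.73692756e-04],
       [ 3.96601864e-01, -9.17989863e-01,  1.25365991e-03],
       [ 2.45956660e-04, -1.25939518e-03, -9.99999177e-01]]), 'wrist_force': array([0.442659  , 0.52186728, 0.32257779]), 'ft_torque': array([-0.03993966,  0.0096238 ,  0.04434205]), 'grip_force': 0.0, 'grip_width': 0.9954486646881053}
```

View pics/top0.png

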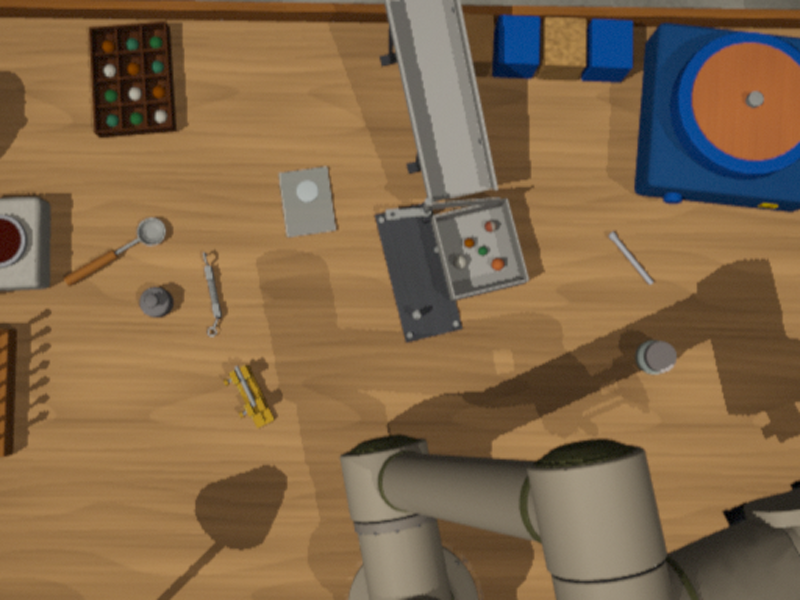

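View pics/side0.png

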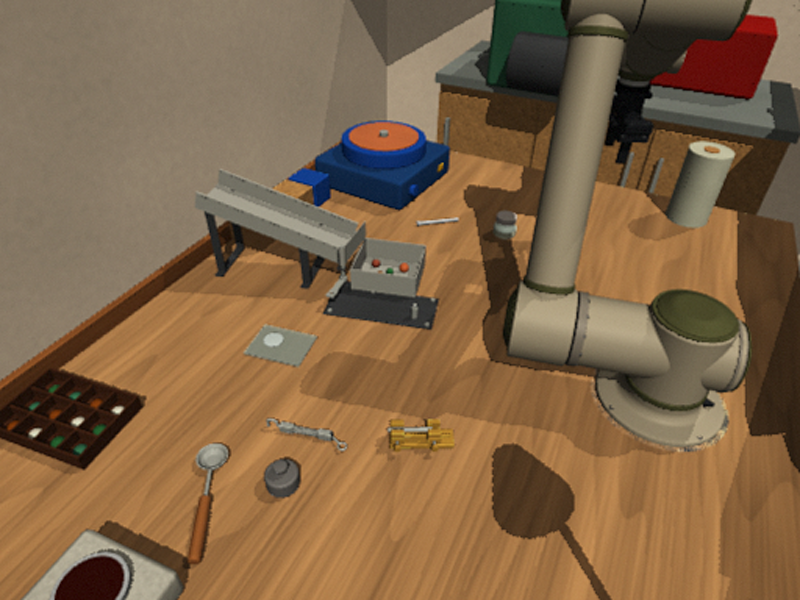

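The top view shows the spring at about (210,290), the post at (417,313) on a dark base plate, and the lever at about (405,213) at the plate's far end. I'll zoom in on both views in one montage.

```bash
python3 - <<'E'
import pickle,cv2,numpy as np
d=pickle.load(open("f0.pkl","rb"))
T=d["top"]["image"][:,:,::-1];S=d["side"]["image"][:,:,::-1]
def crop(I,x,y,w,h): return cv2.resize(I[y:y+h,x:x+w],(400,300),interpolation=cv2.INTER_CUBIC)
# scale factors 400/w
a=crop(T,100,155,80,60); b=crop(T,225,122,133,100); b=crop(T,228,124,130,98)
c=crop(S,160,255,80,60); e=crop(S,200,160,93,70)
cv2.imwrite("pics/m1.png",np.vstack([np.hstack([a,b]),np.hstack([c,e])]))
E
```

```text
(no output)
```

View pics/m1.png

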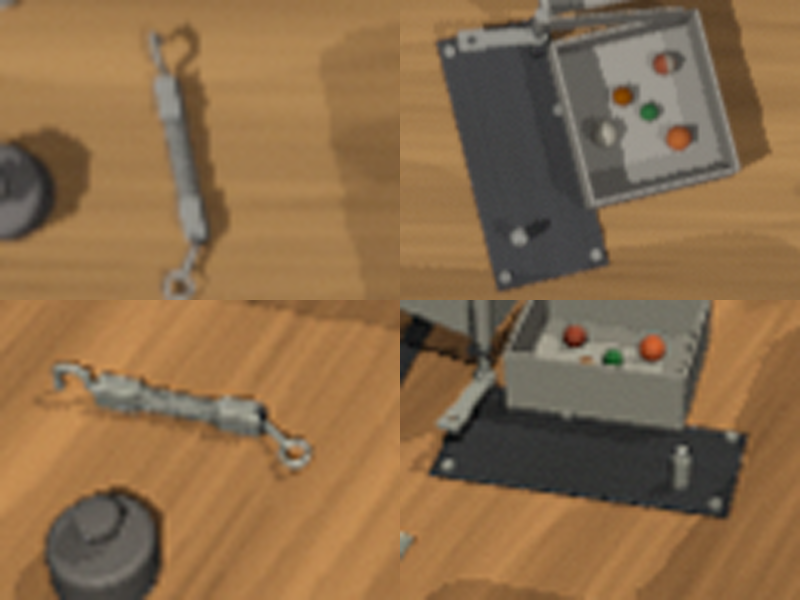

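The montage shows the spring with its hook end up (top-left crop) and the eye swivelled left at (179,287). The lever plate's hole is near (472,40) and the post head near (519,237) in the top-right crop.

```bash
cat > h.py <<'E'
import numpy as np
def ray(f,u,v):
    K,R,t=f["camera_matrix"],f["R"],f["t"]
    return -R.T@t, R.T@np.linalg.solve(K,[u,v,1.])
def onz(f,u,v,z):
    o,d=ray(f,u,v); return o+d*(z-o[2])/d[2]
def tri(f1,p1,f2,p2):
    o1,d1=ray(f1,*p1);o2,d2=ray(f2,*p2)
    k=np.linalg.lstsq(np.c_[d1,-d2],o2-o1,rcond=None)[0]
    a,b=o1+k[0]*d1,o2+k[1]*d2
    return (a+b)/2,np.linalg.norm(a-b)
def proj(f,X):
    c=f["R"]@np.asarray(X,float)+f["t"]; p=f["camera_matrix"]@c; return p[:2]/p[2]
E
python3 - <<'E'
import pickle,cv2,numpy as np
from h import *
np.set_printoptions(precision=4,suppress=True)
d=pickle.load(open("f0.pkl","rb"));T,S=d["top"],d["side"]
P={"eye":((135.8,212.4),(218.8,285.6),.008),"grip":((138.6,198.4),(208.4,278),.016),"hblock":((133.8,174.6),(183.6,273.6),.016),
"hook":((131,162.6),(172.4,269),.022),"hole":((251.4,137.1),(212.8,187.3),.038),"post":((266.7,201.4),(265.6,195),.0395)}
for k,(a,b,z) in P.items(): print(k,onz(T,*a,z),onz(S,*b,z),*tri(T,a,S,b))
# zoom on lever in both, and post, spring
def crop(I,x,y,w,h): return cv2.resize(I[y:y+h,x:x+w,::-1],(400,300),interpolation=cv2.INTER_CUBIC)
t,s=T["image"],S["image"]
cv2.imwrite("pics/m2.png",np.vstack([np.hstack([crop(t,240,124,40,30),crop(t,252,188,40,30)]),np.hstack([crop(s,200,165,40,30),crop(s,246,185,40,30)])]))
E
```

```text
eye [0.4674 0.3587 0.008 ] [0.4687 0.3617 0.008 ] [0.4686 0.3598 0.0056] 0.002402431595814516
grip [0.5058 0.3506 0.016 ] [0.5022 0.3578 0.016 ] [0.5064 0.3524 0.0074] 0.00021436072642310618
hblock [0.572  0.3662 0.016 ] [0.5691 0.3747 0.016 ] [0.5738 0.3687 0.0065] 0.001209321055376583
hook [0.6048 0.3738 0.022 ] [0.6014 0.3788 0.022 ] [0.6055 0.3751 0.0157] 0.0006018135051426661
hole [0.6775 0.0401 0.038 ] [0.6771 0.0419 0.038 ] [0.678  0.0402 0.0364] 0.0003645966076831471
post [ 0.4994 -0.0033  0.0395] [0.4994 0.0004 0.0395] [ 0.5002 -0.0032  0.0364] 0.0012618289629584055
```

View pics/m2.png

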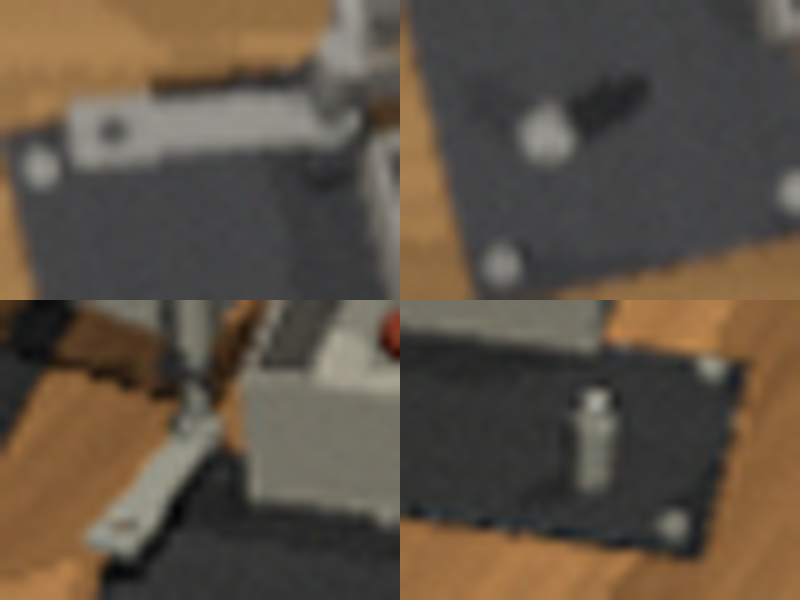

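Emit:
play_rows --deltas '[{"linear": [3, -3.4, 0], "roll": 0}, {"linear": [6, -6.7, 0], "roll": 0}, {"linear": [9, -10, 0], "roll": 0}, {"linear": [12, -13.4, 0], "roll": 0}, {"linear": [15, -16.8, 0], "roll": 0}]' --hand 0

```text
time_s: 0.6
tcp_pos: [0.2893, -0.2893, 0.2525]
eef_rot: [[0.918, 0.396, -0.0], [0.396, -0.918, 0.001], [0.0, -0.001, -1.0]]
wrist_force: [0.0, 0.4, -0.0]
grip_width: 0.571
grip_force: 0.0
```

Emit:
play_rows --deltas '[{"linear": [3, -3.4, 0], "roll": 0}, {"linear": [6, -6.7, 0], "roll": 0}, {"linear": [9, -10, 0], "roll": 0}, {"linear": [12, -13.4, 0], "roll": 0}, {"linear": [15, -16.8, 0], "roll": 0}]'

```text
time_s: 1.1
tcp_pos: [0.3603, -0.0756, 0.2527]
eef_rot: [[0.918, 0.396, 0.0], [0.396, -0.918, -0.0], [0.0, 0.0, -1.0]]
wrist_force: [0.4, -0.3, 0.1]
grip_width: 0.497
grip_force: 0.0
```

Emit:
play_rows --deltas '[{"linear": [3, -3.4, 0], "roll": 0}, {"linear": [6, -6.7, 0], "roll": 0}, {"linear": [9, -10, 0], "roll": 0}, {"linear": [12, -13.4, 0], "roll": 0}, {"linear": [15, -16.8, 0], "roll": 0}]'

```text
time_s: 1.6
tcp_pos: [0.4314, 0.1383, 0.2526]
eef_rot: [[0.918, 0.397, -0.0], [0.397, -0.918, -0.0], [-0.0, 0.0, -1.0]]
wrist_force: [0.6, -0.3, 0.4]
grip_width: 0.504
grip_force: 0.0
```

Emit:
play_rows --deltas '[{"linear": [3, -3.4, 0], "roll": 0.04}, {"linear": [6, -6.7, 0], "roll": 0.08}, {"linear": [9, -10, 0], "roll": 0.12}, {"linear": [12, -13.4, 0], "roll": 0.16}, {"linear": [15.3, -16.8, 5], "roll": 0.173}]'

```text
time_s: 2.1
tcp_pos: [0.5022, 0.3423, 0.2195]
eef_rot: [[0.973, 0.233, 0.008], [0.233, -0.973, 0.004], [0.009, -0.002, -1.0]]
wrist_force: [-0.0, -1.0, 0.2]
grip_width: 0.501
grip_force: 0.0
```

```bash
cat >> h.py <<'E'
import math
def delta(tgt,head=None):
    from plant import arm
    s=arm.read_state();R=s["eef_rot"]
    h=math.atan2(R[1,0],R[0,0])
    print("t",round(s["time_s"],2),"tcp",np.round(s["tcp_pos"],4),"head",round(h,4),"F",np.round(s["wrist_force"],2),"grip",round(s["grip_width"],3),round(s["grip_force"],1))
    if tgt is not None: print("delta cm",np.round(100*R.T@(np.array(tgt)-s["tcp_pos"]),2),"roll",None if head is None else round(h-head,4))
E
python3 -c "
from h import *
delta([.5045,.351,.10],.235)"
```

```text
t 2.1 tcp [0.5022 0.3423 0.2195] head 0.2349 F [-0.02 -0.96  0.21] grip 0.501 0.0
delta cm [ 0.32 -0.78 11.96] roll -0.0001
```

Emit:
play_rows --deltas '[{"linear": [0, 0, 0], "roll": 0}, {"linear": [0, 0, 0], "roll": 0}]'

```text
time_s: 2.3
tcp_pos: [0.5002, 0.3391, 0.2154]
eef_rot: [[0.972, 0.234, -0.002], [0.234, -0.972, -0.001], [-0.003, 0.001, -1.0]]
wrist_force: [0.3, -0.3, 0.5]
grip_width: 0.495
grip_force: 0.0
```

```bash
python3 -c "
from h import *
delta([.5045,.351,.10],.235)"
```

```text
t 2.3 tcp [0.5002 0.3391 0.2154] head 0.236 F [ 0.33 -0.29  0.51] grip 0.495 0.0
delta cm [ 0.73 -1.06 11.54] roll 0.001
```

Emit:
play_rows --deltas '[{"linear": [0.7, -1.1, 4], "roll": 0}, {"linear": [0.7, -1.1, 8], "roll": 0}, {"linear": [0.7, -1.1, 12], "roll": 0}, {"linear": [0.7, -1.1, 12], "roll": 0}]'

```text
time_s: 2.7
tcp_pos: [0.5032, 0.3494, 0.0935]
eef_rot: [[0.973, 0.231, -0.007], [0.231, -0.973, -0.003], [-0.007, 0.002, -1.0]]
wrist_force: [-1.4, -0.3, -0.3]
grip_width: 0.503
grip_force: 0.0
```

```bash
python3 - <<'E'
from h import *
from plant import arm
import cv2
delta([.5045,.351,.0165],.235)
f=arm.grab_frame("top");g=arm.grab_frame("side")
p=proj(f,[.5045,.351,.02]).astype(int);q=proj(g,[.5045,.351,.03]).astype(int)
print(p,q)
c=lambda I,p:cv2.resize(I[p[1]-40:p[1]+40,p[0]-40:p[0]+40,::-1],(400,400),interpolation=cv2.INTER_CUBIC)
cv2.imwrite("pics/g1.png",np.hstack([c(f["image"],p),c(g["image"],q)]))
E
```

```text
t 2.7 tcp [0.5032 0.3494 0.0935] head 0.2335 F [-1.43 -0.35 -0.32] grip 0.503 0.0
delta cm [ 0.22 -0.14  7.69] roll -0.0015
[138 198] [208 272]
```

View pics/g1.png

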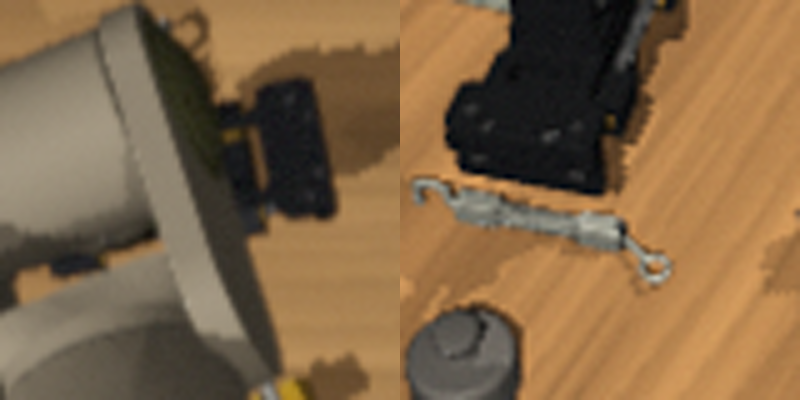

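The side view shows the gripper standing above the spring with the eye at (655,267) swung to one side. The arm hides the spring in the top view. I'll descend and grip.

Emit:
play_rows --deltas '[{"linear": [0, 0, 2.5], "roll": 0}, {"linear": [0, 0, 5], "roll": 0}, {"linear": [0, 0, 7], "roll": 0}, {"linear": [0, 0, 7.9], "roll": 0}, {"linear": [0, 0, 7.9], "roll": 0}]'

```text
time_s: 3.3
tcp_pos: [0.5055, 0.3514, 0.0188]
eef_rot: [[0.973, 0.232, 0.002], [0.232, -0.973, 0.001], [0.002, -0.0, -1.0]]
wrist_force: [0.6, -0.7, -0.4]
grip_width: 0.498
grip_force: 0.0
```

Emit:
play_rows --deltas '[{"linear": [0, 0, 0], "roll": 0}, {"linear": [0, 0, 0], "roll": 0}, {"linear": [0, 0, 0], "roll": 0}, {"linear": [0, 0, 0], "roll": 0}, {"linear": [0, 0, 0], "roll": 0}]' --hand -1 --grip_force 35

```text
time_s: 3.8
tcp_pos: [0.5049, 0.3515, 0.0179]
eef_rot: [[0.973, 0.233, 0.001], [0.233, -0.973, 0.0], [0.001, -0.0, -1.0]]
wrist_force: [-0.9, -0.2, 3.5]
grip_width: 0.134
grip_force: 35.0
```

Emit:
play_rows --deltas '[{"linear": [0, 0, 0], "roll": 0}, {"linear": [0, 0, 0], "roll": 0}, {"linear": [0, 0, 0], "roll": 0}]'

```text
time_s: 4.1
tcp_pos: [0.505, 0.3515, 0.018]
eef_rot: [[0.973, 0.233, 0.001], [0.233, -0.973, 0.0], [0.001, -0.0, -1.0]]
wrist_force: [-1.5, 0.6, 5.6]
grip_width: 0.13
grip_force: 35.0
```

Emit:
play_rows --deltas '[{"linear": [0, 0, -2], "roll": 0}, {"linear": [0, 0, -4], "roll": 0}, {"linear": [0, 0, -6], "roll": 0}, {"linear": [0, 0, -8.2], "roll": 0}]'

```text
time_s: 4.5
tcp_pos: [0.5044, 0.3511, 0.0995]
eef_rot: [[0.973, 0.233, -0.002], [0.233, -0.973, -0.001], [-0.002, 0.0, -1.0]]
wrist_force: [-0.6, -0.1, -1.6]
grip_width: 0.135
grip_force: 35.0
```

Emit:
play_rows --deltas '[{"linear": [0, 3, 0], "roll": 0}, {"linear": [0, 6, 0], "roll": 0}, {"linear": [-0.2, 9, 0], "roll": 0}, {"linear": [-0.2, 12, 0], "roll": 0}, {"linear": [-0.2, 15, 0], "roll": 0}]'

```text
time_s: 5.0
tcp_pos: [0.5376, 0.2038, 0.099]
eef_rot: [[0.973, 0.233, -0.001], [0.233, -0.973, -0.0], [-0.001, -0.0, -1.0]]
wrist_force: [1.5, -0.3, -1.3]
grip_width: 0.13
grip_force: 35.0
```

Emit:
play_rows --deltas '[{"linear": [0, 3, 0], "roll": 0}, {"linear": [0, 6, 0], "roll": 0}, {"linear": [-0.2, 9, 0], "roll": 0}, {"linear": [-0.2, 12, 0], "roll": 0}, {"linear": [-0.2, 15, 0], "roll": 0}]'

```text
time_s: 5.5
tcp_pos: [0.5706, 0.0574, 0.0991]
eef_rot: [[0.973, 0.233, -0.001], [0.233, -0.973, 0.0], [-0.001, -0.0, -1.0]]
wrist_force: [0.4, 0.1, -0.3]
grip_width: 0.132
grip_force: 35.0
```

Emit:
play_rows --deltas '[{"linear": [0, 0, 0], "roll": 0}, {"linear": [0, 0, 0], "roll": 0}, {"linear": [0, 0, 0], "roll": 0}]'

```text
time_s: 5.8
tcp_pos: [0.5703, 0.0595, 0.0992]
eef_rot: [[0.972, 0.233, -0.001], [0.233, -0.972, 0.0], [-0.001, -0.0, -1.0]]
wrist_force: [0.3, 0.5, -1.5]
grip_width: 0.128
grip_force: 35.0
```

```bash
cat > look.py <<'E'
from h import *
from plant import arm
import cv2,pickle,sys
# look.py out half: montage around eye and hook in both views
name=sys.argv[1]; h=int(sys.argv[2])
s=arm.read_state();R=s["eef_rot"];g=s["tcp_pos"]+[0,0,-.010]
u=R[:,0]
fr={n:arm.grab_frame(n) for n in("top","side")}
pickle.dump(fr,open(name+".pkl","wb"))
rows=[]
for n in fr:
    r=[]
    for X in (g-.04*u,g+.104*u):
        p=proj(fr[n],X).astype(int)
        x0=p[0]-int(h*4/3);y0=p[1]-h;w=2*int(h*4/3)
        I=cv2.resize(fr[n]["image"][y0:y0+2*h,x0:x0+w,::-1],(400,300),interpolation=cv2.INTER_CUBIC)
        r.append(I);print(n,"crop origin",x0,y0,"scale",400/w,300/(2*h),"pred px",np.round(proj(fr[n],X),1))
    rows.append(np.hstack(r))
cv2.imwrite(f"pics/{name}.png",np.vstack(rows))
delta(None)
E
python3 look.py l1 30
```

```text
top crop origin 207 157 scale 5.0 5.0 pred px [247.3 187.7]
top crop origin 195 105 scale 5.0 5.0 pred px [235.2 135.3]
side crop origin 210 158 scale 5.0 5.0 pred px [250.3 188.8]
side crop origin 166 152 scale 5.0 5.0 pred px [206.6 182.4]
t 5.9 tcp [0.5704 0.0597 0.0994] head 0.2361 F [ 0.19 -0.42 -1.03] grip 0.132 35.0
```

View pics/l1.png

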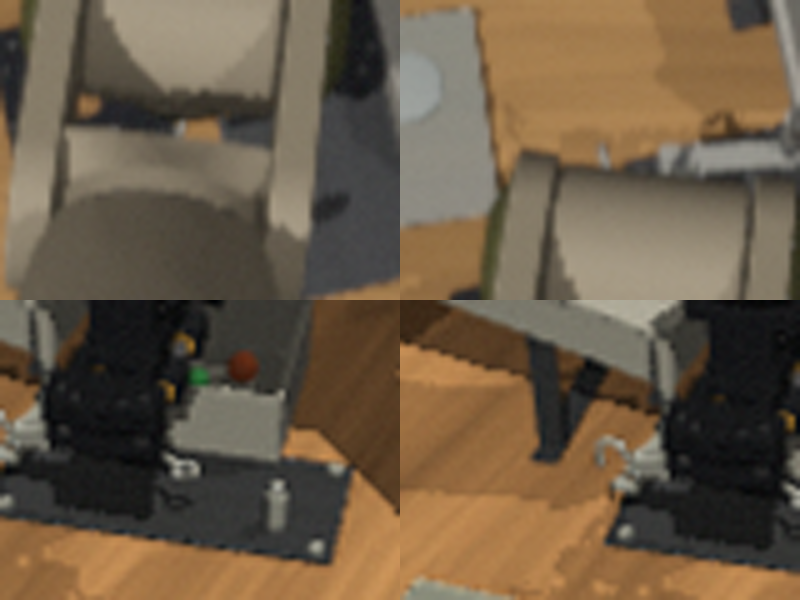

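The side view shows the hook leg's end at about (206,184) px, within about 1 px of where the model puts it. The eye is at (247,191), swung off to one side. Next I'll move the hook over the hole, staying above it.

Emit:
play_rows --deltas '[{"linear": [-0.2, 2, 0], "roll": 0}, {"linear": [-0.4, 4.4, 1], "roll": 0}, {"linear": [-0.4, 4.4, 2.5], "roll": 0}, {"linear": [-0.4, 4.4, 3.7], "roll": 0}, {"linear": [-0.4, 4.4, 3.7], "roll": 0}]'

```text
time_s: 6.4
tcp_pos: [0.5761, 0.0158, 0.0609]
eef_rot: [[0.972, 0.234, -0.003], [0.234, -0.972, 0.001], [-0.003, -0.001, -1.0]]
wrist_force: [-0.4, 0.3, -1.1]
grip_width: 0.134
grip_force: 35.0
```

Emit:
play_rows --deltas '[{"linear": [0, 0, 0], "roll": 0}, {"linear": [0, 0, 0], "roll": 0}, {"linear": [0, 0, 0], "roll": 0}]'

```text
time_s: 6.7
tcp_pos: [0.5773, 0.0152, 0.0631]
eef_rot: [[0.972, 0.233, 0.001], [0.233, -0.972, -0.0], [0.001, 0.0, -1.0]]
wrist_force: [-0.0, -0.8, -1.1]
grip_width: 0.126
grip_force: 35.0
```

```bash
cat > look2.py <<'E'
from h import *
from plant import arm
import cv2,pickle,sys
# side+top zoom about a world point;  name x y z half
name=sys.argv[1]; pts=[list(map(float,a.split(","))) for a in sys.argv[2:]]
fr={n:arm.grab_frame(n) for n in("top","side")}
pickle.dump(fr,open(name+".pkl","wb"))
rows=[]
for x,y,z,h in pts:
    r=[];h=int(h)
    for n in fr:
        p=proj(fr[n],[x,y,z]).astype(int);x0=p[0]-h*4//3;y0=p[1]-h
        r.append(cv2.resize(fr[n]["image"][y0:y0+2*h,x0:x0+2*(h*4//3),::-1],(400,300),interpolation=cv2.INTER_CUBIC))
        print(n,"origin",x0,y0,"scale",150/h)
    rows.append(np.hstack(r))
cv2.imwrite(f"pics/{name}.png",np.vstack(rows)); delta(None)
E
python3 look2.py l2 .678,.0405,.04,15 .5,-.002,.04,21
```

```text
top origin 231 121 scale 10.0
side origin 192 171 scale 10.0
top origin 238 180 scale 7.142857142857143
side origin 237 173 scale 7.142857142857143
t 6.8 tcp [0.5772 0.0151 0.0629] head 0.2351 F [-0.04 -0.05 -1.92] grip 0.131 35.0
```

View pics/l2.png

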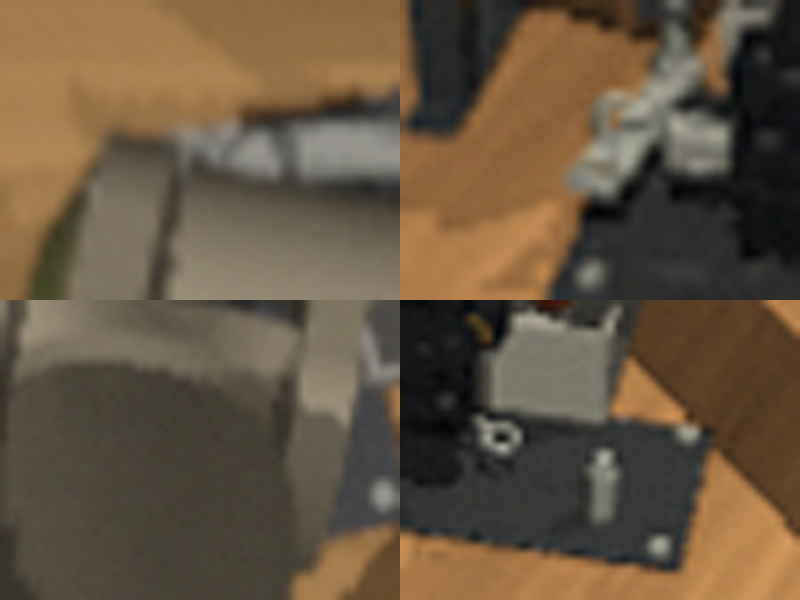

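The side crop shows the hook loop at about (606,95) with its leg coming down to the lever at about x=603, where the hole should be at (604,163). The top view is mostly hidden by the arm. I'll compare the predicted pixels with a leg mask.

```bash
python3 - <<'E'
from h import *
import pickle,cv2
np.set_printoptions(linewidth=250)
f=pickle.load(open("l2.pkl","rb"));o=pickle.load(open("f0.pkl","rb"))
for n in f:
    print(n,[np.round(proj(f[n],[.678,.0405,z]),1) for z in (.038,.045,.053,.069)])
I=f["side"]["image"].astype(int).mean(2).astype(int)
J=o["side"]["image"].astype(int).mean(2).astype(int)
print(I[177:193,204:222]);print(J[177:193,204:222])
I=f["top"]["image"].astype(int).mean(2).astype(int)
J=o["top"]["image"].astype(int).mean(2).astype(int)
print(I[128:142,244:266]);print(J[128:142,244:266])
E
```

```text
top [array([251.3, 136.9]), array([251.3, 136.4]), array([251.3, 135.8]), array([251.4, 134.6])]
side [array([212.8, 187. ]), array([212.7, 185.4]), array([212.5, 183.5]), array([212.2, 179.7])]
[[103  98  97 101 101  99  98  96  91  97  92 100  83  74 126 122 133 135]
 [ 99  98 101 103 101 100  96  95  93  93 100 102 103 103 116 136 131 109]
 [ 97  99 101 100  99  96  93  91  94  97 100 109 130 144 143 147 124  84]
 [100 101  99  99  97  96  97  97 120 146 135 129 134 157 150 126  79  45]
 [100 102  99  97  96  95  92 102 125 119 129 153 162 135 121  71  30  31]
 [101 101 102  97  93  99  97  98 113 116 142 151 142 116 113 124 101 105]
 [ 99  96  95  97  99 103  92  86 116 102  98  93 100 118 108 157 145 125]
 [ 97  94  96  99 101 107  95  92 120 121 135 136 137 116  92 135 146 140]
 [ 97  98 100 101 104 102 111 136 139 134 156 151 118  62  77 115 120 124]
 [ 97 100 100 104 103 109 134 157 155 140 160 142  71  14  66 114 110 109]
 [100 101 103 103 108 119 122 117 115 121 153 109  31  20  62  95 106 136]
 [101 103 104 106 114 123 131 133 116 115 107  59  30  44  37  47  52  76]
 [101
[... 3346 characters left out ...]
9 137 141 140 142 127 121 125 125 127 132 133 134 141 143 141]
 [108  99 113 143 148 143 132 125 136 143 145 146 143 143 144 145 144 143 144 146 145 145]
 [ 81  73  94 136 144 135 104  90 113 137 143 146 146 144 145 145 146 146 146 145 145 145]
 [ 62  61  85 128 140 131  92  85 107 136 144 144 145 145 144 144 143 143 144 144 143 142]
 [ 79  66  86 126 144 140 123 114 129 141 144 141 132 130 131 128 125 124 123 119 118 114]
 [120  95  81 120 142 142 134 130 133 131 129 123 101  97  97  93  86  86  85  76  77  77]
 [140 121  72 100 116 119 107 108 107  99  99  92  74  71  72  70  69  70  70  69  68  67]
 [138 117  70  74  77  77  77  72  75  74  71  71  66  68  66  68  69  68  71  70  68  69]]
```

Emit:
play_rows --deltas '[{"linear": [0.05, -0.25, 0], "roll": 0}, {"linear": [0.05, -0.25, 0.3], "roll": 0}, {"linear": [0.05, -0.25, 0.6], "roll": 0}, {"linear": [0.05, -0.25, 0.8], "roll": 0}, {"linear": [0.05, -0.25, 0.8], "roll": 0}]'

```text
time_s: 7.3
tcp_pos: [0.5768, 0.0174, 0.054]
eef_rot: [[0.973, 0.233, -0.001], [0.233, -0.973, 0.0], [-0.001, -0.0, -1.0]]
wrist_force: [-0.1, -0.3, -1.0]
grip_width: 0.135
grip_force: 35.0
```

Emit:
play_rows --deltas '[{"linear": [0, 0, 0.2], "roll": 0}, {"linear": [0, 0, 0.3], "roll": 0}, {"linear": [0, 0, 0.4], "roll": 0}, {"linear": [0, 0, 0.4], "roll": 0}, {"linear": [0, 0, 0.4], "roll": 0}]'

```text
time_s: 7.8
tcp_pos: [0.577, 0.0174, 0.0505]
eef_rot: [[0.973, 0.233, 0.0], [0.233, -0.973, 0.0], [0.0, 0.0, -1.0]]
wrist_force: [-0.2, 0.2, -1.1]
grip_width: 0.133
grip_force: 35.0
```

```bash
python3 - <<'E'
from h import *
import pickle
from plant import arm
delta(None)
f={n:arm.grab_frame(n) for n in("top","side")};pickle.dump(f,open("l3.pkl","wb"))
print([np.round(proj(f["side"],[.678,.0405,z]),1) for z in (.030,.038,.045,.053,.062)])
I=f["side"]["image"].astype(int).mean(2).astype(int);print(I[177:193,204:224])
I=f["top"]["image"].astype(int).mean(2).astype(int);print(I[128:140,244:266])
E
```

```text
t 7.8 tcp [0.577  0.0174 0.0505] head 0.2348 F [-0.21  0.22 -1.1 ] grip 0.133 35.0
[array([212.9, 188.8]), array([212.8, 187. ]), array([212.7, 185.4]), array([212.5, 183.5]), array([212.4, 181.4])]
[[106 100  99 105 104 101  97  97  95  96  96  98  84  72 125 125 136 134
  111 107]
 [ 98  98 101 103 101  99  94  95  96  92  99 104 104 105 116 134 134 111
   92 109]
 [ 96 100 103  99  98  97  95  96  94 103 102 104 130 145 143 147 127  87
   60  93]
 [101  98 102  99  97  96  94  96 100 102 113 137 150 155 155 142  81  50
   41  61]
 [ 99 100 100  98  97  94  97 101 104 110 133 153 155 155 145  94  33  36
   42  40]
 [102 100 100  97  97  99 101 105 102 118 151 155 156 146 110  39  36  47
   50  40]
 [ 99  97  95  97  97 100 104  93  90 135 142 141 152 126  53  22  38  39
   44  38]
 [ 95  92  98  98 103 106 105 113 133 164 165 170 151  67  19  30  35  34
   38  38]
 [ 96  98 100 103 104 103 106 105 101 101  98 127 130  33  39  71  57  46
   43  23]
 [ 95 100 102 103 102 111 117 102 111 124 132 126 118 119  73 142 129 108
  108 100]
 [100 101 103 105 110 128 119 103 117 123 152 109  
[... 876 characters left out ...]
5  68  57  57  57  58  56  54
   55  55  63  59]
 [113 112 114 119 122 123 124 123 127 124 121  89  72  75  79  82  94  96
  100 111 115 112]
 [110 109 119 132 131 131 136 132 134 120 122 123 122 123 125 127 131 133
  136 142 144 142]
 [ 93  94 105 130 129 130 132 123 117 100 103 126 143 144 145 146 146 145
  145 146 145 145]
 [ 69  67  80 105 120 124 115 125  98 108  98 111 144 145 146 146 146 146
  146 146 145 145]
 [ 69  66  68  80 113 112 105 139 108 126 118 108 142 146 144 145 145 145
  145 143 144 143]
 [ 80  79  73  77 103  89  88 116  99 121 122 103 128 130 129 129 123 122
  118 116 119 117]
 [ 88  85  80  68  83  66  66  74  73  89  93  79  91  92  93  89  79  74
   66  64  73  74]]
```

Emit:
play_rows --deltas '[{"linear": [0, 0, 0.2], "roll": 0}, {"linear": [0, 0, 0.4], "roll": 0}, {"linear": [0, 0, 0.4], "roll": 0}, {"linear": [0, 0, 0.4], "roll": 0}, {"linear": [0, 0, 0.4], "roll": 0}]'

```text
time_s: 8.4
tcp_pos: [0.577, 0.0175, 0.0465]
eef_rot: [[0.973, 0.233, 0.0], [0.233, -0.973, -0.0], [0.0, 0.0, -1.0]]
wrist_force: [0.4, -0.6, -0.7]
grip_width: 0.128
grip_force: 35.0
```

Emit:
play_rows --deltas '[{"linear": [-0.2, 0, 0], "roll": 0}, {"linear": [-0.4, 0, 0], "roll": 0}, {"linear": [-0.6, 0, 0], "roll": 0}, {"linear": [-0.8, 0, 0], "roll": 0}, {"linear": [-0.8, 0, 0], "roll": 0}]'

```text
time_s: 8.9
tcp_pos: [0.5689, 0.0155, 0.0465]
eef_rot: [[0.973, 0.233, -0.0], [0.233, -0.973, 0.0], [-0.0, -0.0, -1.0]]
wrist_force: [-0.4, 0.3, 0.8]
grip_width: 0.133
grip_force: 35.0
```

```bash
python3 look2.py l4 .672,.039,.04,15 .5,-.002,.04,21
```

```text
top origin 231 123 scale 10.0
side origin 194 171 scale 10.0
top origin 238 180 scale 7.142857142857143
side origin 237 173 scale 7.142857142857143
t 9.0 tcp [0.5691 0.0156 0.0465] head 0.2347 F [ 0.89 -0.21 -1.4 ] grip 0.135 35.0
```

View pics/l4.png

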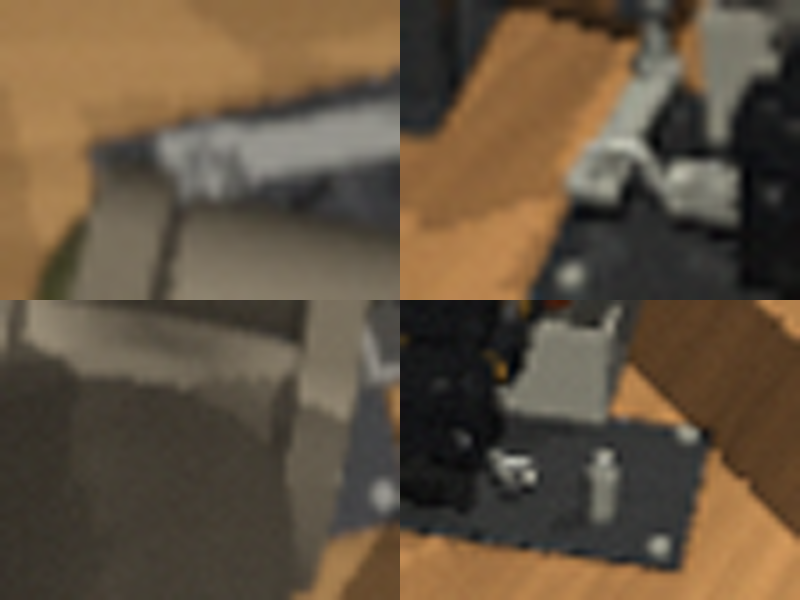

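The lever followed the hook: it has swung back, with the hook loop through it at (620,150) in the side crop. The eye is at (515,470) and the post head at (602,458) in the lower crop. Now I'll get precise positions for the post head and the eye.

```bash
python3 - <<'E'
from h import *
import pickle,cv2
np.set_printoptions(linewidth=250,suppress=True,precision=4)
o=pickle.load(open("f0.pkl","rb"));l=pickle.load(open("l4.pkl","rb"))
g=lambda f,n:f[n]["image"].astype(int).mean(2).astype(int)
print(g(o,"top")[196:207,260:273]);print(g(o,"side")[191:206,260:272]);print(g(l,"side")[190:204,245:262])
E
```

```text
[[ 59  61  63  68  68  69  68  70  67  65  63  56  46]
 [ 59  60  59  63  65  70  75  71  67  56  54  42  40]
 [ 57  59  60  60  64  76  95  92  66  43  41  39  39]
 [ 58  59  61  65  80 109 121 116  81  46  42  43  39]
 [ 65  59  58  74 107 132 140 131 103  61  41  42  45]
 [ 65  64  62  77 118 142 147 144 129  85  50  52  59]
 [ 70  67  64  73 110 142 141 138 136  89  61  65  68]
 [ 70  68  68  70  91 119 116 117 111  77  69  67  69]
 [ 68  69  69  68  74  84  88  90  77  69  70  67  69]
 [ 68  70  70  68  69  69  69  71  70  70  70  68  70]
 [ 69  67  70  71  67  70  65  70  70  69  72  69  69]]
[[ 38  39  44  42  44  47  49  52  50  47  49  50]
 [ 47  50  53  53  51  51  49  48  51  53  50  51]
 [ 49  50  52  48  54  56  44  51  52  53  50  51]
 [ 52  51  50  53  91 134 111  45  51  52  52  52]
 [ 54  52  52  47 101 160 111  44  49  51  54  50]
 [ 51  53  58  80 113 123 104  74  51  54  53  52]
 [ 48  50  46  72 117 125 131  89  51  54  53  53]
 [ 48  52  40  56 104 116 113  74  50  50  54  54]
 [ 49  52  40  55  98 109  95  65  48  51  49  51]
 [ 53  54  45  54 101 110  97  65  
[... 566 characters left out ...]
 21  17  65 111  81  46  49  47  52  54  55  55  52  54  53]
 [ 14  17  21  23  51  95 148 182 170 156  87  54  55  54  57  57  54]
 [ 10  12  18  26  35  87 129 115 112 107  82  63  55  57  55  55  54]
 [ 24  21  30  48  41  54 105 104  61 130 164  54  55  53  53  57  58]
 [ 27  23  37  55  42  25  59  84  68  92 108  49  55  54  56  56  54]
 [ 29  21  36  54  54  47  47  56  54  27  36  53  52  52  55  52  53]
 [ 22  25  38  54  57  47  33  33  39  51  50  53  54  54  55  55  52]
 [ 23  25  36  53  53  53  47  46  47  53  55  55  55  60  52  57  57]
 [ 22  32  50  55  53  53  55  56  53  54  53  53  53  54  55  52  48]
 [ 48  48  55  52  55  55  54  57  55  53  54  54  57  54  45  48  45]]
```

```bash
python3 - <<'E'
from h import *
import pickle
np.set_printoptions(suppress=True,precision=4)
o=pickle.load(open("f0.pkl","rb"));T,S=o["top"],o["side"]
print("post top",onz(T,266.2,201.0,.033),"side",onz(S,265.1,194.7,.0375))
hp=[onz(T,250.95,136.6,.038),onz(S,212.1,187.1,.038)];print("hole",hp)
for z in(.033,.0365): print("eye",onz(S,253.2,196.7,z))
tcp=np.array([.569,.0155]);u=np.array([.973,.233]);v=np.array([-.233,.973])
pin=tcp-.012*u
for z in(.033,.0365):
  e=onz(S,253.2,196.7,z)[:2]-pin; print(z,"eye rel pin along -u",-e@u,"lat",e@v,np.hypot(*e))
E
```

```text
post top [ 0.501  -0.0022  0.033 ] side [ 0.5025 -0.0025  0.0375]
hole [array([0.6789, 0.0414, 0.038 ]), array([0.6798, 0.042 , 0.038 ])]
eye [0.5355 0.0197 0.033 ]
eye [0.5337 0.0235 0.0365]
0.033 eye rel pin along -u 0.01958554801901615 lat 0.011919421081415589 0.02291575235606565
0.0365 eye rel pin along -u 0.020467355777478054 lat 0.016057310395549335 0.026001185336681637
```

Emit:
play_rows --deltas '[{"linear": [-0.2, 0.4, 0], "roll": -0.03}, {"linear": [-0.5, 0.8, 0], "roll": -0.06}, {"linear": [-0.9, 1.2, 0], "roll": -0.095}, {"linear": [-1.3, 1.25, 0], "roll": -0.095}, {"linear": [-1.3, 1.25, 0], "roll": -0.095}]'

```text
time_s: 9.5
tcp_pos: [0.5598, 0.0005, 0.0467]
eef_rot: [[0.947, 0.323, 0.002], [0.323, -0.947, 0.0], [0.002, 0.0, -1.0]]
wrist_force: [3.9, 3.2, -0.3]
grip_width: 0.133
grip_force: 35.0
```

Emit:
play_rows --deltas '[{"linear": [0, 0, -0.3], "roll": 0}, {"linear": [0, 0, -0.65], "roll": 0}, {"linear": [0, 0, -0.65], "roll": 0}, {"linear": [0, 0, -0.65], "roll": 0}]'

```text
time_s: 9.9
tcp_pos: [0.5596, 0.0005, 0.053]
eef_rot: [[0.946, 0.324, 0.0], [0.324, -0.946, -0.0], [0.0, 0.0, -1.0]]
wrist_force: [4.5, 2.3, -2.8]
grip_width: 0.129
grip_force: 35.0
```

```bash
python3 - <<'E'
from h import *
import pickle
from plant import arm
np.set_printoptions(linewidth=250,suppress=True,precision=4)
delta([.5401,-.0062,.053],.33)
f={n:arm.grab_frame(n) for n in("top","side")};pickle.dump(f,open("l5.pkl","wb"))
g=f["side"]["image"].astype(int).mean(2).astype(int)
print(g[187:206,248:272]);print(g[179:193,206:226])
E
```

```text
t 9.9 tcp [0.5596 0.0005 0.053 ] head 0.3298 F [ 4.49  2.32 -2.78] grip 0.129 35.0
delta cm [-2.06  0.01  0.  ] roll -0.0002
[[ 18  16  12  17  21  35  14  10   9  66 121 119 117 117 115 119 119 106  94 123 131 126 125 120]
 [ 24  19  21  20  26  57  47  16  10  67 125 120 121 120 117 118 118 111 105 134 129 128 123 122]
 [ 18  20  19  21  25  38  34  14  17  41  77  79  84  99 107 112 125 106  72  94 107  91  91 103]
 [ 19  22  24  22  23  18  17  17  16  21  37  39  48  55  61  65  74  70  50  59  65  57  58  67]
 [ 13  13  17  17  18  19  21  30  53 125 175 118  76  40  47  49  50  51  50  54  54  54  53  51]
 [ 11   8   9  11  12  16  24  65  96  99 116  77  79  75  54  54  53  52  51  55  52  57  53  52]
 [ 21  23  19  18  20  32  48  63 106 112  50  87 133  72  51  53  55  64  49  52  53  54  57  55]
 [ 25  26  25  25  28  32  35  35  54  99 111  88  91  56  54  57  97 141 117  47  55  55  56  54]
 [ 23  25  25  27  25  28  24  25  32  62  78  51  54  55  53  49 107 165 113  49  55  56  54  56]
 [ 26  25  26  27  25  25  35  40  36  57  44  33  55  55  61  87 120 132 112  80  5
[... 1369 characters left out ...]
29  96  24  17  37  36  32  55 112]
 [ 98 101 104 111 122 132 126 126 142 152 164 164 170 157  57  33  30  26  30  59]
 [ 99 102 103 113 132 123 119 142 148 120  98 104 112 121  97  35  85 130 129 123]
 [103 104 111 131 127 109 125 152 135 105  90 118  50  86 127  82 131 163 152 132]
 [103 102 107 115 108 112 146 139  97  92 105 108  45  67 105 123 110 128 122 111]
 [103 105 107 103 102 119 152 148 140 144 134  66  18  32  50  85  95 112 111 110]
 [105 105 104 110 108  86 107 108 118 136 114  27  25  31  16  42  89 118 117 118]
 [126 126 124 121  95  52  50  43  45  63  51  22  41  44  32  22  45  68  68  71]
 [135 134 125 103  67  38  17  16  16  21  19  27  46  44  43  36  31  22  22  23]]
```

```bash
python3 - <<'E'
from h import *
import pickle
np.set_printoptions(suppress=True,precision=4)
S=pickle.load(open("l5.pkl","rb"))["side"]
P=onz(S,265.1,194.7,.0375)[:2]
R=np.array([[.946,.324],[.324,-.946]])
for z in(.041,.043,.045):
  for c in((258.2,192.8),(258.4,192.8),(258.2,193.1)):
    e=onz(S,*c,z)[:2]; print(z,c,e,"tool delta eye->post cm",100*R.T@(P-e), "eye rel tcp (tool)",100*R.T@(e-[.5596,.0005]))
E
```

```text
0.041 (258.2, 192.8) [0.5254 0.0027] tool delta eye->post cm [-2.3415 -0.2516] eye rel tcp (tool) [-3.1616 -1.3155]
0.041 (258.4, 192.8) [0.5248 0.0024] tool delta eye->post cm [-2.2756 -0.2608] eye rel tcp (tool) [-3.2275 -1.3064]
0.041 (258.2, 193.1) [0.5247 0.0041] tool delta eye->post cm [-2.3236 -0.0943] eye rel tcp (tool) [-3.1795 -1.4728]
0.043 (258.2, 192.8) [0.5244 0.005 ] tool delta eye->post cm [-2.3175 -0.0056] eye rel tcp (tool) [-3.1856 -1.5615]
0.043 (258.4, 192.8) [0.5238 0.0047] tool delta eye->post cm [-2.2518 -0.0147] eye rel tcp (tool) [-3.2514 -1.5524]
0.043 (258.2, 193.1) [0.5237 0.0064] tool delta eye->post cm [-2.2997  0.1513] eye rel tcp (tool) [-3.2035 -1.7184]
0.045 (258.2, 192.8) [0.5234 0.0072] tool delta eye->post cm [-2.2935  0.2404] eye rel tcp (tool) [-3.2097 -1.8075]
0.045 (258.4, 192.8) [0.5228 0.0069] tool delta eye->post cm [-2.228   0.2313] eye rel tcp (tool) [-3.2752 -1.7984]
0.045 (258.2, 193.1) [0.5227 0.0086] tool delta eye->post cm [-2.2757  0.3969] eye rel tcp (tool) [-3.2275 -1.964 ]
```

Emit:
play_rows --deltas '[{"linear": [-0.4, 0, 0], "roll": 0}, {"linear": [-0.8, 0, 0], "roll": 0}, {"linear": [-1.2, 0, 0], "roll": 0}, {"linear": [-1.2, 0, 0], "roll": 0}]'

```text
time_s: 10.4
tcp_pos: [0.5484, -0.0035, 0.0531]
eef_rot: [[0.946, 0.324, 0.002], [0.324, -0.946, 0.0], [0.002, 0.0, -1.0]]
wrist_force: [7.3, 3.2, -2.4]
grip_width: 0.136
grip_force: 35.0
```

Emit:
play_rows --deltas '[{"linear": [-0.3, 0, 0], "roll": 0}, {"linear": [-0.6, 0, 0], "roll": 0}, {"linear": [-0.9, 0, 0], "roll": 0}, {"linear": [-1.0, 0, 0], "roll": 0}, {"linear": [-1.0, 0, 0], "roll": 0}]'

```text
time_s: 10.9
tcp_pos: [0.5399, -0.0067, 0.0533]
eef_rot: [[0.946, 0.323, 0.003], [0.323, -0.946, -0.0], [0.003, 0.001, -1.0]]
wrist_force: [9.8, 3.9, -2.2]
grip_width: 0.131
grip_force: 35.0
```

```bash
python3 - <<'E'
from h import *
import pickle,cv2
from plant import arm
np.set_printoptions(linewidth=250,suppress=True,precision=4)
delta(None)
f={n:arm.grab_frame(n) for n in("top","side")};pickle.dump(f,open("l6.pkl","wb"))
I=f["side"]["image"]
g=I.astype(int).mean(2).astype(int)
print(g[187:206,254:274])
c=lambda x,y:cv2.resize(I[y:y+30,x:x+40,::-1],(400,300),interpolation=cv2.INTER_CUBIC)
cv2.imwrite("pics/l6.png",np.hstack([c(246,178),c(195,168)]))
E
```

```text
t 10.9 tcp [ 0.5399 -0.0067  0.0533] head 0.3294 F [ 9.77  3.88 -2.17] grip 0.131 35.0
[[ 15  19  16  13   8  15  19  17  15  21  72 110  96 124 127 126 124 123 119 127]
 [ 16  21  19  17  20  36  47  37   8  24  75 113 106 130 130 126 123 121 126 127]
 [ 21  23  22  18  24  29  39  38  15  26  78 109  71  96 107  89  92 102 117 124]
 [ 23  23  23  24  19  23  28  22  20  21  45  69  51  58  66  55  59  68  75  77]
 [ 14  15  17  19  21  23  20  19  14  22  59  83  57  51  53  53  54  52  52  50]
 [  9  10  15  11  19  26  28  32  75 110  64  74  88  83  50  54  51  53  52  56]
 [ 16  14  13  13  14  35  49  47  83 112  50  54  93 128  51  54  54  54  55  54]
 [ 23  24  25  26  25  29  35  40  64 131 181 182 156  82  49  55  54  55  54  53]
 [ 27  26  26  24  24  38  42  25  32  75 147 182 129  47  51  55  55  54  54  56]
 [ 27  26  26  26  26  40  55  49  51  76 117 128 109  81  52  55  56  55  55  57]
 [ 27  27  27  27  24  28  43  51  36  78 122 130 136  97  53  56  58  59  55  57]
 [ 20  24  23  25  26  23  35  56  38  60 112 119 118  79  53  56  57  56  54  56]
 [ 25  24  22  25  24  23  34  55  44  56 105 113 104  70  53  53  55  57  54  57]
 [ 48  52  49  47  49  48  51  57  47  60 107 117 100  69  53  54  56  53  56  54]
 [ 55  57  57  57  53  59  54  58  48  58 108 116  98  62  54  55  52  55  56  54]
 [ 48  53  55  57  55  54  53  45  46  68 110 117 101  63  56  57  54  56  57  54]
 [ 44  46  48  50  49  48  47  44  43  64  98  98  81  54  54  52  52  54  55  56]
 [ 49  47  54  51  46  43  46  43  42  52  68  65  60  53  54  55  54  54  56  53]
 [ 52  43  51  52  41  44  45  53  52  51  54  53  55  56  57  57  55  57  53  51]]
```

View pics/l6.png

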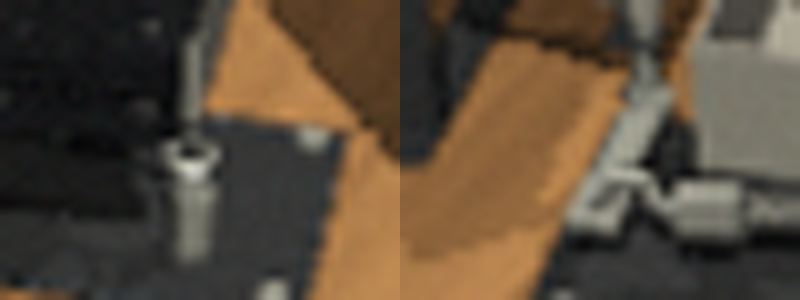

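The eye ring is now at about (190,157) in the left crop, just above the post head. The hook is still through the lever in the right crop, and the pull is 10.5 N, which means about 136 mm. I'll lower gently and feel for contact.

Emit:
play_rows --deltas '[{"linear": [0, 0, 0.1], "roll": 0}, {"linear": [0, 0, 0.2], "roll": 0}, {"linear": [0, 0, 0.3], "roll": 0}, {"linear": [0, 0, 0.3], "roll": 0}]'

```text
time_s: 11.4
tcp_pos: [0.54, -0.0067, 0.0504]
eef_rot: [[0.946, 0.324, 0.004], [0.324, -0.946, -0.0], [0.003, 0.001, -1.0]]
wrist_force: [8.5, 3.4, -1.7]
grip_width: 0.132
grip_force: 35.0
```

Emit:
play_rows --deltas '[{"linear": [0, 0, 0.1], "roll": 0}, {"linear": [0, 0, 0.2], "roll": 0}, {"linear": [0, 0, 0.2], "roll": 0}]'

```text
time_s: 11.7
tcp_pos: [0.5395, -0.0066, 0.0481]
eef_rot: [[0.946, 0.324, 0.002], [0.324, -0.946, 0.0], [0.002, 0.001, -1.0]]
wrist_force: [7.8, 2.9, -2.1]
grip_width: 0.13
grip_force: 35.0
```

```bash
cat > eye.py <<'E'
from h import *
import pickle,sys
from plant import arm
np.set_printoptions(linewidth=250,suppress=True,precision=4)
delta(None)
f={n:arm.grab_frame(n) for n in("top","side")};pickle.dump(f,open(sys.argv[1]+".pkl","wb"))
g=f["side"]["image"].astype(int).mean(2).astype(int)
print(g[189:201,256:272])
E
python3 eye.py l7
```

```text
t 11.7 tcp [ 0.5395 -0.0066  0.0481] head 0.3296 F [ 7.84  2.91 -2.08] grip 0.13 35.0
[[ 19  21  23  26  35  31  16  17  74 111  73  96 108  88  90 103]
 [ 22  21  20  29  54  64  17  19  52  70  50  60  65  56  57  67]
 [ 23  24  21  21  34  41  17  19  36  54  51  51  54  54  55  51]
 [ 22  22  18  24  22  18  16  21  38  53  50  52  53  53  51  53]
 [ 11  15  19  22  27  33  36  55 100 125  98  71  51  52  56  55]
 [  7   9  15  23  35  52  79 104 107 153 163 149  48  54  54  54]
 [ 23  23  23  26  28  42  85 125 143 190 194 111  48  54  56  55]
 [ 26  27  24  26  34  43  60  88  88 114 118  82  53  55  55  59]
 [ 24  25  27  26  38  52  44  66 103 113 125  95  52  56  58  57]
 [ 27  24  26  24  37  54  44  60 110 123 118  79  51  57  55  58]
 [ 25  27  26  23  36  54  44  58 106 114 102  73  55  53  57  56]
 [ 23  24  26  21  36  56  48  58 107 117 103  69  53  53  54  54]]
```

Emit:
play_rows --deltas '[{"linear": [0, 0, 0.1], "roll": 0}, {"linear": [0, 0, 0.2], "roll": 0}, {"linear": [0, 0, 0.3], "roll": 0}, {"linear": [0, 0, 0.3], "roll": 0}]'

```text
time_s: 12.2
tcp_pos: [0.5398, -0.0066, 0.0453]
eef_rot: [[0.946, 0.324, 0.003], [0.324, -0.946, 0.0], [0.003, 0.001, -1.0]]
wrist_force: [7.9, 3.2, -2.5]
grip_width: 0.132
grip_force: 35.0
```

Emit:
play_rows --deltas '[{"linear": [0, 0, 0.1], "roll": 0}, {"linear": [0, 0, 0.25], "roll": 0}, {"linear": [0, 0, 0.25], "roll": 0}, {"linear": [0, 0, 0.25], "roll": 0}]'

```text
time_s: 12.6
tcp_pos: [0.5403, -0.0067, 0.043]
eef_rot: [[0.946, 0.324, 0.004], [0.324, -0.946, -0.0], [0.004, 0.002, -1.0]]
wrist_force: [9.0, 3.5, 0.1]
grip_width: 0.135
grip_force: 35.0
```

```bash
python3 eye.py l8
```

```text
t 12.6 tcp [ 0.5403 -0.0067  0.043 ] head 0.3295 F [9.03 3.48 0.05] grip 0.135 35.0
[[ 16  21  18  17  21  19  18  25  75 110  71  93 108  88  92 104]
 [ 19  12  17  26  39  15  15  17  47  72  50  58  66  58  57  70]
 [ 21  18  24  41  50  31  20  22  37  55  55  51  53  54  51  55]
 [ 20  19  21  28  29  26  15  24  39  53  53  53  55  50  55  52]
 [ 21  22  24  19  16  20  19  21  47  61  50  54  54  55  55  54]
 [ 14  15  20  20  22  36  40  33  92 140 116  47  54  55  55  56]
 [ 14   9  19  26  36  56  66  59 104 161 124  91  51  52  56  55]
 [ 18  22  27  26  29  33 101 150 117 174 180  92  51  56  56  57]
 [ 26  24  26  26  33  47  68  93  85 133 146  96  53  56  55  59]
 [ 26  25  24  24  38  48  28  47  94 111 104  80  53  57  57  57]
 [ 24  26  25  25  37  54  39  56 107 116 104  72  52  53  55  55]
 [ 26  24  24  26  37  59  47  62 108 115 100  69  52  52  50  55]]
```

Emit:
play_rows --deltas '[{"linear": [0.25, -0.35, 0], "roll": 0.025}, {"linear": [0.45, -0.7, 0], "roll": 0.05}, {"linear": [0.6, -1.0, 0], "roll": 0.075}, {"linear": [0.7, -1.3, 0], "roll": 0.095}, {"linear": [0.7, -1.3, 0], "roll": 0.095}]'

```text
time_s: 13.2
tcp_pos: [0.5408, 0.008, 0.0425]
eef_rot: [[0.973, 0.233, -0.001], [0.233, -0.973, -0.0], [-0.001, 0.0, -1.0]]
wrist_force: [2.8, -0.2, -0.4]
grip_width: 0.128
grip_force: 35.0
```

Emit:
play_rows --deltas '[{"linear": [0, 0, 0], "roll": 0}, {"linear": [0, 0, 0], "roll": 0}]'

```text
time_s: 13.4
tcp_pos: [0.541, 0.0078, 0.0424]
eef_rot: [[0.973, 0.233, -0.0], [0.233, -0.973, 0.0], [-0.0, -0.0, -1.0]]
wrist_force: [3.0, 0.6, 0.7]
grip_width: 0.132
grip_force: 35.0
```

```bash
python3 eye.py l9; python3 - <<'E'
import pickle,cv2,numpy as np
I=pickle.load(open("l9.pkl","rb"))["side"]["image"]
c=lambda x,y:cv2.resize(I[y:y+30,x:x+40,::-1],(400,300),interpolation=cv2.INTER_CUBIC)
cv2.imwrite("pics/l9.png",np.hstack([c(246,178),c(195,168)]))
E
```

```text
t 13.4 tcp [0.541  0.0078 0.0424] head 0.2349 F [3.04 0.56 0.67] grip 0.132 35.0
[[ 24  27  12  33  75 101 108 112 123 106  70  97 106  90  91 103]
 [ 17  18  18  29  52  56  64  66  75  69  53  59  67  57  58  67]
 [ 17  25  16  20  32  44  49  46  50  51  50  53  53  54  54  52]
 [ 22  18  19  28  48  54  53  53  53  54  49  57  56  54  53  53]
 [ 13  14  15  31  55  53  53  52  58  62  48  51  54  52  56  54]
 [ 31  15  15  30  48  49  59  77  99 142 118  55  53  57  55  56]
 [ 24  18  23  99 171 172 136  74 101 166 119  48  54  55  53  55]
 [ 18  18  21  66 114 134 140  88 115 134 116  74  53  56  57  56]
 [ 21  19  22  21  23  46  87 145 198 178 128  92  51  54  57  56]
 [ 30  47  47  39  20  30  48  94 150 147 109  81  51  56  55  55]
 [ 51  57  55  56  48  43  27  54 104 113 102  71  54  55  57  57]
 [ 59  57  59  54  55  53  40  60 107 117 103  68  52  54  55  57]]
```

View pics/l9.png

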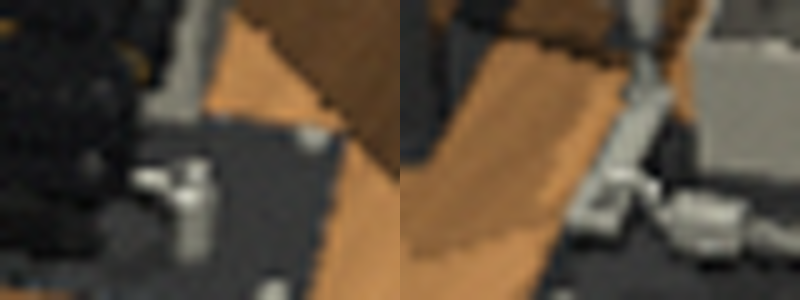

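The eye ring now sits round the neck with the head showing above it (left crop, (190,175)), and the post is taking most of the load. I'll let the spring back a little more and then release.

Emit:
play_rows --deltas '[{"linear": [0.1, 0, 0], "roll": 0}, {"linear": [0.2, 0, 0], "roll": 0}, {"linear": [0.2, 0, 0], "roll": 0}, {"linear": [0.2, 0, 0], "roll": 0}]'

```text
time_s: 13.9
tcp_pos: [0.5413, 0.0082, 0.042]
eef_rot: [[0.972, 0.233, -0.005], [0.233, -0.972, -0.0], [-0.005, -0.001, -1.0]]
wrist_force: [-5.3, -2.3, 1.4]
grip_width: 0.131
grip_force: 35.0
```

```bash
python3 eye.py l10
```

```text
t 13.9 tcp [0.5413 0.0082 0.042 ] head 0.2352 F [-5.29 -2.28  1.45] grip 0.131 35.0
[[ 25  26  15  48  90  99 108 113 123 105  73  97 108  89  91 107]
 [ 22  21  19  27  49  57  64  63  75  71  50  56  66  56  58  70]
 [ 22  21  19  24  44  46  47  47  47  52  51  52  54  54  52  51]
 [ 21  22  16  35  55  55  54  52  54  55  53  52  54  54  52  54]
 [ 10  16  18  34  55  54  54  51  58  64  49  52  54  54  55  56]
 [ 18  20  21  37  48  47  57  71  99 143 118  51  55  55  54  57]
 [ 21  18  43 119 175 175 132  69 104 167 121  47  55  55  55  56]
 [ 19  19  31  77 118 153 163  88 113 139 122  58  53  56  57  55]
 [ 20  15  18  31  43  61 109 156 197 173 124  88  55  55  59  57]
 [ 32  47  48  42  28  26  55 103 153 139 110  82  52  53  56  55]
 [ 53  56  53  51  48  40  27  57 103 115 100  71  53  55  58  58]
 [ 58  55  54  58  56  55  42  59 109 114 103  67  53  52  56  53]]
```

Emit:
play_rows --deltas '[{"linear": [-0.07, 0, 0], "roll": 0}, {"linear": [-0.13, 0, 0], "roll": 0}, {"linear": [-0.13, 0, 0], "roll": 0}]'

```text
time_s: 14.3
tcp_pos: [0.5412, 0.008, 0.0423]
eef_rot: [[0.973, 0.233, -0.001], [0.233, -0.973, 0.0], [-0.001, -0.0, -1.0]]
wrist_force: [-4.5, -1.6, 0.7]
grip_width: 0.13
grip_force: 35.0
```

Emit:
play_rows --deltas '[{"linear": [0, 0, 0], "roll": 0}, {"linear": [0, 0, 0], "roll": 0}, {"linear": [0, 0, 0], "roll": 0}, {"linear": [0, 0, 0], "roll": 0}, {"linear": [0, 0, 0], "roll": 0}]' --hand -0.3

```text
time_s: 14.8
tcp_pos: [0.5419, 0.008, 0.0425]
eef_rot: [[0.973, 0.233, 0.0], [0.233, -0.973, 0.0], [0.0, 0.0, -1.0]]
wrist_force: [-1.1, 0.1, 0.1]
grip_width: 0.35
grip_force: 0.0
```

Emit:
play_rows --deltas '[{"linear": [0, 0, -1], "roll": 0}, {"linear": [0, 0, -2.5], "roll": 0}, {"linear": [0, 0, -5], "roll": 0}, {"linear": [0, 0, -9], "roll": 0}, {"linear": [0, 0, -12], "roll": 0}]'

```text
time_s: 15.3
tcp_pos: [0.5419, 0.008, 0.1652]
eef_rot: [[0.973, 0.233, 0.002], [0.233, -0.973, -0.0], [0.002, 0.001, -1.0]]
wrist_force: [-1.0, -0.7, -0.2]
grip_width: 0.352
grip_force: 0.0
```

Emit:
play_rows --deltas '[{"linear": [-2, -4, -4], "roll": 0}, {"linear": [-4, -8, -8], "roll": 0}, {"linear": [-6, -11, -8], "roll": 0}, {"linear": [-8, -15, -8], "roll": 0}, {"linear": [-10, -19, -8], "roll": 0}]'

```text
time_s: 15.8
tcp_pos: [0.3987, 0.1707, 0.2438]
eef_rot: [[0.973, 0.232, 0.002], [0.232, -0.973, 0.0], [0.002, 0.0, -1.0]]
wrist_force: [1.3, 0.4, 0.4]
grip_width: 0.35
grip_force: 0.0
```

Emit:
play_rows --deltas '[{"linear": [-2, -4, 0], "roll": 0}, {"linear": [-2, -8, 0], "roll": 0}, {"linear": [-2, -11, 0], "roll": 0}, {"linear": [-2, -11, 0], "roll": 0}]'

```text
time_s: 16.2
tcp_pos: [0.354, 0.2742, 0.2432]
eef_rot: [[0.972, 0.237, 0.001], [0.237, -0.972, 0.001], [0.001, -0.001, -1.0]]
wrist_force: [0.1, 0.5, -0.4]
grip_width: 0.35
grip_force: 0.0
```

```bash
python3 - <<'E'
from h import *
import pickle,cv2
from plant import arm
delta(None)
f={n:arm.grab_frame(n) for n in("top","side")};pickle.dump(f,open("l11.pkl","wb"))
T,S=f["top"]["image"],f["side"]["image"]
c=lambda I,x,y:cv2.resize(I[y:y+60,x:x+80,::-1],(400,300),interpolation=cv2.INTER_CUBIC)
d=lambda I,x,y:cv2.resize(I[y:y+90,x:x+120,::-1],(400,300),interpolation=cv2.INTER_CUBIC)
cv2.imwrite("pics/l11.png",np.hstack([d(T,220,123),c(S,200,165)]))
E
```

```text
t 16.2 tcp [0.354  0.2742 0.2432] head 0.2388 F [ 0.09  0.5  -0.39] grip 0.35 0.0
```

View pics/l11.png

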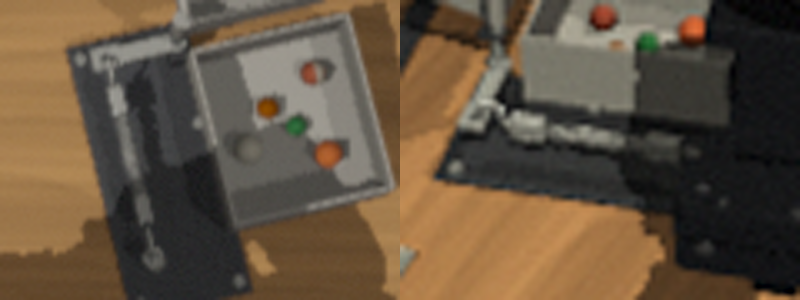

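The top view shows the spring stretched straight from the post at (153,258) to the lever hole at (110,60). The gate is shut, and the gripper is clear and holding nothing. I'm handing in.

```bash
python3 -c "
from plant import arm
print(arm.sign_off())"
```

```text
the job is handed in; nothing more can be done
None
```

The spring is refitted and handed in: in the last pictures the hook is through the lever's hole, the eye is seated under the post's head, the gate looks shut and the gripper is clear. No verdict came back.

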